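# Fire the spring pin setter to set a reference pin flush

### The job

Set the brass reference pin of the sample carrier flush with the spring pin setter: draw the striker straight up by its knob until the sear has caught, easing it only lightly against the sprung buffer, and let go of the knob so that the sear holds it. Then press the trip pad gently to fire the striker onto the pin, take the hand away, and leave the bottle, the slide box and the jar where they stand.

Things in the scene. Friction and masses are not known exactly. Their poses are not given: they have to be found in the camera images.
- frame: The pin setter, an ivory and grey bench fixture, fixed. Origin on the bench under the striker's vertical axis; its -x is the open front with the trip lever, +x the column. In mm: base plate x -60..100, y +-55, 20 thick; on it the aluminium sample carrier, 64 x 64, top at 40; column x 52..84; head x -35..84, y +-30, flat top at 168. The striker rod passes up through the head.
- knob (a point): Middle of the striker's knob: upright black cylinder, 26 mm diameter, 38 mm tall, on the striker's axis, the highest part of the fixture; at rest this point is 205 mm above the bench (knob from 186 to 224, thin rod below it). It is drawn straight up against a spring; a grip of about 40 N holds it. Let go before the sear has caught and the striker flies down.
- striker (a joint): Height of the striker above its starting rest on the proud pin, m: 0 at the start, up positive, -0.006 with the pin flush. Upward pull to hold it: 5 to 6 N at 0, growing 0.1 N per mm, up to 2 N more while its collar passes the sear. The collar's setting is hidden in the head and differs every time: the sear catches, and then holds the striker, at some draw between 22 and 50 mm.
- buffer: Rubber-faced sprung buffer, a 30 x 24 x 6 mm plate inside the head; origin under its centre, 140 mm above the bench untouched. The collar meets it about 2 mm above the height where the sear holds: meeting it means that the sear has caught. It adds 10 N per mm, so an upward pull of 15 N is always reached on it, never before. Over 12 N on it is too much.
- trip: Steel bell-crank of sear and trip lever; origin on its pivot, 24 mm in front (-x of the frame) of the striker axis, 92 mm high. The lever runs forward to the trip pad; its other arm is the sear inside the head. It springs back by itself. More than 25 N on it is too much.
- trip_pad (a point): Centre of the top face of the ivory trip pad (26 mm along the frame's x, 30 mm along y, 8 mm thick) at the end of the lever, 90 mm in front (-x of the frame) of the striker axis, 96 mm above the bench. Pressed straight down it releases the cocked striker after about 4 to 10 mm at 2 to 7 N; its hard end comes at about 17 mm.
- pin (a joint): How far the brass pin (8 mm diameter, under the striker in the middle of the carrier) has been driven, m: 0 = 6 mm proud at the start, 0.006 = flush with the carrier. It is a tight fit (14 N) and stays where it is driven.
- bottle: Clear bottle with a red cap, 60 mm diameter, 150 mm tall, loose; origin under its centre. Bystander.
- slide_box: Blue closed slide box with a white band, 85 x 45 x 30 mm, loose; origin under its centre. Bystander.
- jar: Small amber glass jar with a white lid, 44 mm diameter, 55 mm tall, loose; origin under its centre. Bystander.
Mind the look-alikes: they are no part of the job. What is shaped like the frame but red or turquoise is not meant.

How it is judged:
By the outcome, as a careful person would: the job done as asked, in the order asked, and still so for the second after the job is handed in, with the robot touching nothing.
It also fails if it takes over 64 s, if anything falls off the work surface, if the arm or the gripper's body presses on something with over 40 N, if the wrist force passes 120 N, or if a joint passes its speed limit or range.

### The arm

A 7-joint arm with a two-finger parallel gripper is mounted at the origin on the work surface. World frame = base frame: x ahead of the robot, y to its left, z up, the work surface at z = 0. Lengths are in m, angles in rad, forces in N, time in s.
With the tool pointing down it reaches from about 0.4 to 0.85 m from the base axis. Payload 4.5 kg.
Tool frame: the origin (TCP) lies on the centre line of the jaws, within the pads' length; the fingertips stand 17 mm ahead of it and the grasp point (between the pads) lies 2 mm behind it; z points along the fingers, y is the line along which they close (so a half turn about z gives the same grasp; the last joint's range is limited). The gripper opens to 88 mm and grips with 3 to 60 N. Pads are 18 mm wide; open, the fingers measure 123 mm over their backs; the gripper's body (75 mm by 187 mm) begins 45 mm behind the grasp point.
Start: joints at [1.284, 0.689, -0.195, 1.565, 0.157, 0.902, -0.215], TCP at [0.197, -0.593, 0.256] pointing down, gripper open.
Joint ranges: [-3.01, 3.01], [-0.46, 2.08], [-1.47, 1.51], [0.13, 2.56], [-1, 4.14], [0.04, 2.09], [-2.66, 2.66]. Speed limits (rad/s): [2.57, 2.57, 3.14, 3.14, 3.14, 3.14, 3.14].

### API

Orientations are given as a unit quaternion [w, x, y, z].
In Python, from cell import arm, get_image gives the robot as it stands. Calls block until the motion is done:
- arm.move_to(position, orientation): joint-space move of the TCP to a pose.
- arm.move_l(position, rotation=None, feed=0.15): straight line of the TCP; rotation=None keeps the orientation; feed is the mean speed in m/s.
- arm.move_joints(angles): joint-space move.
- arm.command_gripper(opening): finger opening in m; the grip force is fixed at half the most; returns when the fingers have stopped.
- arm.pause(seconds).
- arm.inverse_kinematics(position, orientation): joint angles nearest the present ones, or None.
- get_image(name): name is "scene" or "top" or "wrist"; returns a dict with "color" (480x640x3 uint8, red, green, blue), "depth" (480x640 float32, m along the optical axis (not along the pixel's ray), 0 where there is no reading), "mtx" (3x3 intrinsics, pixels), "k1" (the pictures are not rectified: a ray, as slopes to the right and down, at radius r is drawn at 1 + k1 r^2 times it, then the intrinsics apply), "cam_to_world" (4x4, takes a point from camera to world coordinates). Camera axes: x right, y up, looking along -z (the intrinsics and any distortion apply to the point x, -y, -z); pixel columns grow to the right and rows downward; lengths in m; the calibration is good to about 2 mm. A picture is of the moment at which its call begins.
A pose or a line that the arm cannot do raises arm.Unreachable and nothing moves.
- arm.close_job(): hands the job in; it is judged then, once.
Readings, each from a call of its own:
- arm.read_time_s(): time.
- arm.read_q(): joint angles.
- arm.read_qvel(): joint speeds.
- arm.read_effort(): joint torques, N m.
- arm.read_tool_pos(): TCP position.
- arm.read_tcp_rot(): TCP orientation.
- arm.read_force(): force on the tool from outside, world axes, zero at the start.
- arm.read_torque(): the same for the moment, N m.
- arm.read_width(): finger opening in m.
- arm.read_grasp_force(): force on a finger pad.
Only numpy, scipy, OpenCV 4.12 (cv2) and the standard library are available. Lean on these libraries where they do the work, as an engineer would, in place of code of your own. Each camera call takes 0.05 s, during which the arm holds its last target. There are 200 camera calls.

## Working session

There is one attempt and no reset: what is moved stays moved. The work goes in short steps, each a Python script; the robot and the scene stay as the last script left them, time stands still between calls to the robot, and variables do not carry over. Pictures are saved under pics/ and viewed, at most 10 in all, crops included, and the job is handed in when it is done.

```bash
mkdir -p pics; ls; cat > h.py <<'E'
import numpy as np, cv2
from cell import arm, get_image
def world(im,u,v,z=None,d=None):
    K=im["mtx"]; k=im["k1"]
    xy=cv2.undistortPoints(np.array([[[u,v]]],float),K,np.array([k,0,0,0.]))[0,0]
    T=im["cam_to_world"]; r=np.array([xy[0],-xy[1],-1.])
    if z is not None:
        w=T[:3,:3]@r; s=(z-T[2,3])/w[2]; return T[:3,3]+s*w
    if d is None: d=im["depth"][int(round(v)),int(round(u))]
    return T[:3,:3]@(r*d)+T[:3,3]
def save(im,n): cv2.imwrite(f"pics/{n}.png",im["color"][:,:,::-1])
E
python3 - <<'E'
from h import *
import pickle
for n in("scene","top"):
    im=get_image(n); save(im,n+"0"); pickle.dump(im,open(n+".pkl","wb")); print(n,im["cam_to_world"],im["mtx"],im["k1"])
print(arm.read_time_s(),arm.read_force(),arm.read_tcp_rot(),arm.read_width())
E
```

```text
pics
scene [[-0.88954838 -0.32460739  0.32145564  0.90082979]
 [ 0.45645513 -0.60261872  0.65459865  0.66692895]
 [-0.01877237  0.72902724  0.68422721  0.87144608]
 [ 0.          0.          0.          1.        ]] [[570.39153219   0.         313.3680976 ]
 [  0.         570.39153219 241.52042135]
 [  0.           0.           1.        ]] -0.12510126886087805
top [[ 0.00187191  0.98510147 -0.17196392  0.37929593]
 [-0.99996743  0.003194    0.00741181 -0.02264499]
 [ 0.00785064  0.17194445  0.98507536  1.07774667]
 [ 0.          0.          0.          1.        ]] [[487.45627592   0.         313.51367674]
 [  0.         487.45627592 235.89282071]
 [  0.           0.           1.        ]] -0.12298008633806329
0.1 [ 0.39593858  0.27044031 -0.59854859] [-7.78972904e-04  9.87150711e-01  1.59789941e-01 -2.03387045e-04] 0.08817213174208996
```

View pics/scene0.png

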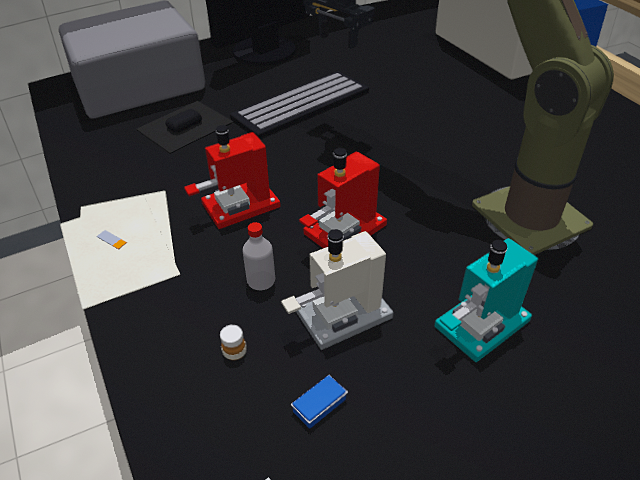

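View pics/top0.png

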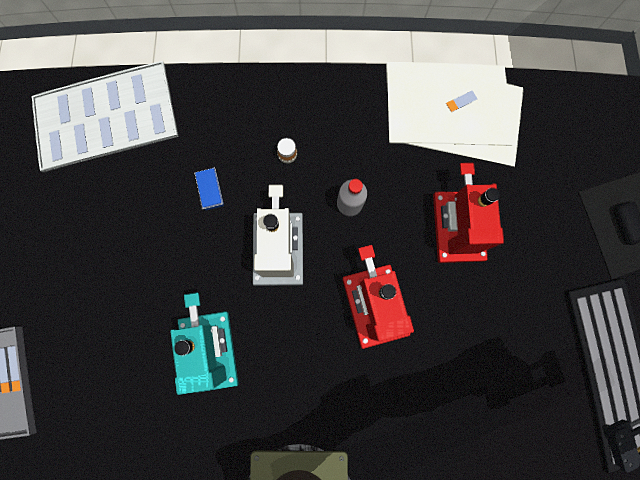

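Both views show four setters. Knobs are at these pixels in top: ivory (271,222), turquoise (184,346), red (387,292), red (490,197). In scene they are ivory (335,243), turquoise (497,253), red (340,161) and red (223,139). I choose the ivory/grey one. The bystanders are the bottle at (352,197), the box at (208,188) and the jar at (287,150) in top.

```bash
python3 - <<'E'
from h import *
import pickle
t=pickle.load(open("top.pkl","rb"));s=pickle.load(open("scene.pkl","rb"))
a=cv2.resize(t["color"][170:295,230:330],None,fx=4,fy=4,interpolation=cv2.INTER_CUBIC)
b=cv2.resize(s["color"][225:350,275:375],None,fx=4,fy=4,interpolation=cv2.INTER_CUBIC)
cv2.imwrite("pics/crop.png",np.hstack([a,b])[:,:,::-1])
E
```

```text
(no output)
```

View pics/crop.png

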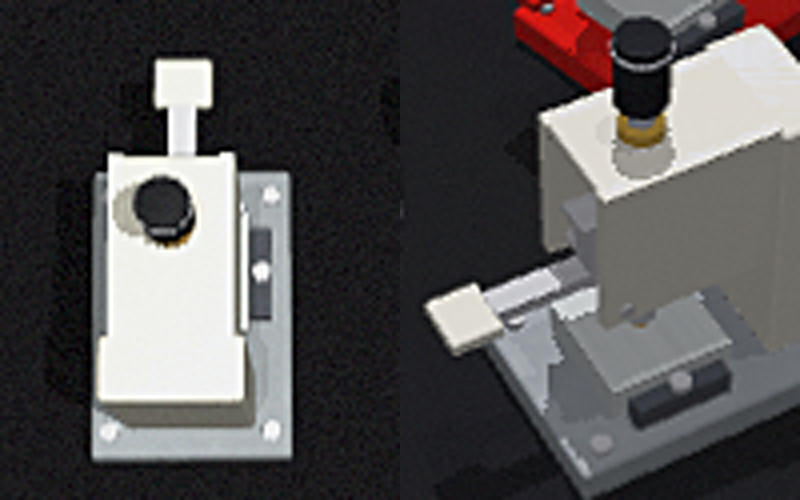

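The crop shows the ivory head, grey base and black knob, which confirms the choice. In the top crop the knob top is at (160,203) and the pad at (184,83). In the scene crop the knob top is at (242,37) and the pad at (64,312).

```bash
python3 - <<'E'
from h import *
import pickle
t=pickle.load(open("top.pkl","rb"));s=pickle.load(open("scene.pkl","rb"))
T=lambda u,v,z:world(t,230+u/4-.4,170+v/4-.4,z).round(4)
S=lambda u,v,z:world(s,275+u/4-.4,225+v/4-.4,z).round(4)
print("knob",T(160,203,.224),S(242,37,.224)); print("pad",T(184,83,.096),S(64,312,.096))
c=[T(u,v,.02) for u,v in((93,172),(292,172),(292,460),(92,460))]; print("base",*c)
print("head front",T(109,155,.168),T(236,155,.168))
print("bottle",world(t,356,186,.150),"jar",world(t,287,145,.055),"box",world(t,208,188,.03))
f=(c[0]+c[1])/2-(c[2]+c[3])/2; print("front dir deg",np.degrees(np.arctan2(f[1],f[0])))
m=sum(c)/4; u=f/np.linalg.norm(f); print("axis from base",m+u*.02, "pad from base",m+u*.11)
E
```

```text
knob [0.5563 0.0495 0.224 ] [0.5559 0.0481 0.224 ]
pad [0.6466 0.049  0.096 ] [0.6452 0.0477 0.096 ]
base [0.6161 0.1044 0.02  ] [ 0.6164 -0.0063  0.02  ] [ 0.4567 -0.0071  0.02  ] [0.4562 0.1014 0.02  ]
head front [0.5913 0.0792 0.168 ] [0.5915 0.0183 0.168 ]
bottle [ 0.64145574 -0.1132705   0.15      ] jar [0.76167465 0.0286726  0.055     ] box [0.66995651 0.20520281 0.03      ]
front dir deg 0.6812068311208407
axis from base [0.55634859 0.04833778 0.02      ] pad from base [0.64634223 0.04940779 0.02      ]
```

```bash
python3 - <<'E'
from h import *
Q=[0,1,0,0]; X,Y=.5563,.0488
p=arm.read_tool_pos(); arm.move_l([p[0],p[1],.40],feed=.25)
arm.move_to([X,Y,.40],Q); arm.move_l([X,Y,.27],feed=.2)
im=get_image("wrist"); save(im,"wrist0"); print(im["cam_to_world"].round(3))
print(arm.read_time_s(),arm.read_tool_pos(),arm.read_tcp_rot(),arm.read_force())
E
```

```text
[[-0.002  0.955  0.296  0.635]
 [-1.    -0.001 -0.001  0.049]
 [-0.001 -0.296  0.955  0.4  ]
 [ 0.     0.     0.     1.   ]]
4.275 [0.55724461 0.04903242 0.27131149] [-3.15230907e-04  9.99999059e-01 -1.76364184e-04  1.32345247e-03] [0.0385188  0.09750908 0.75621892]
```

View pics/wrist0.png

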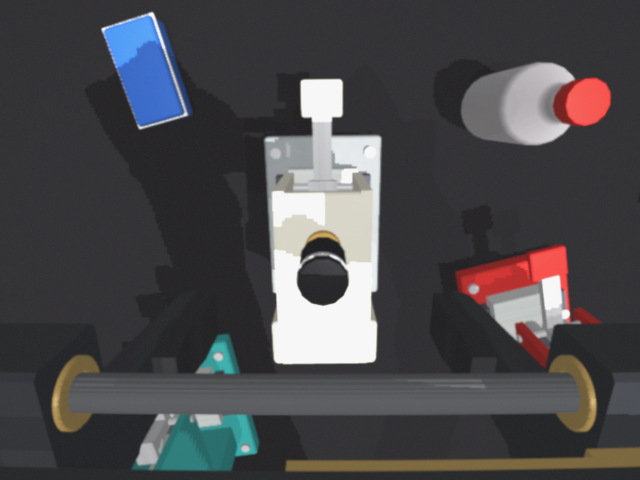

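The wrist view shows the ivory setter centred between the fingers, with the knob top at (323,280) and the pad at (322,98). The fingers are clear on both sides.

```bash
python3 - <<'E'
from h import *
im=get_image("wrist"); print("knob",world(im,323,280,.224),"pad",world(im,322,98,.096))
X,Y=.5563,.0488
arm.move_l([X,Y,.205],feed=.1); arm.pause(.2)
f0=arm.read_force(); np.save("f0.npy",f0); print(f0,arm.read_tool_pos())
arm.command_gripper(0.0); arm.pause(.2)
print(arm.read_width(),arm.read_grasp_force(),arm.read_force()-f0,arm.read_tool_pos(),arm.read_time_s())
t=arm.read_time_s(); z=arm.read_tool_pos()[2]
arm.move_l([X,Y,.206],feed=.02); print("step time",arm.read_time_s()-t,arm.read_tool_pos()[2]-z,arm.read_force()-f0)
E
```

```text
knob [0.55993159 0.04964915 0.224     ] pad [0.64833568 0.05050069 0.096     ]
[-0.60969908  0.71748162 -0.35933367] [0.55669478 0.04885156 0.20565492]
0.024848715323632767 30.000725174322724 [-0.54437316  2.28693131 -0.92167821] [0.5563165  0.04957772 0.20501692] 6.5
step time 0.25 0.0007001476876626611 [ 1.56402976  4.32302884 -5.2935845 ]
```

```bash
python3 - <<'E'
from h import *
X,Y=.5563,.0496; f0=np.load("f0.npy")
def pull():
    return -np.mean([arm.read_force()[2] for _ in range(5)])+f0[2]
arm.move_l([X,Y,.224],feed=.04); print("20",pull(),arm.read_tool_pos(),arm.read_width(),arm.read_time_s())
z=.224; log=[]
while z<.2615:
    z+=.0004; arm.move_l([X,Y,z],feed=.02); F=pull(); log.append((round((z-.205)*1e3,1),round(F,1),round((arm.read_tool_pos()[2]-.205)*1e3,1)))
    if F>12.5: arm.pause(.1); F=pull()
    if F>=15 or F<3: break
print(log); print(F,z,arm.read_tool_pos(),arm.read_width(),arm.read_force()-f0,arm.read_time_s())
E
```

```text
20 7.226444922721101 [0.55627634 0.04960467 0.22385852] 0.025164975396754444 7.35
[(19.4, np.float64(8.2), np.float64(19.1)), (19.8, np.float64(8.3), np.float64(19.7)), (20.2, np.float64(9.2), np.float64(20.2)), (20.6, np.float64(8.9), np.float64(20.7)), (21.0, np.float64(7.9), np.float64(21.0)), (21.4, np.float64(9.2), np.float64(21.4)), (21.8, np.float64(8.2), np.float64(21.8)), (22.2, np.float64(8.8), np.float64(22.2)), (22.6, np.float64(8.7), np.float64(22.6)), (23.0, np.float64(8.5), np.float64(23.0)), (23.4, np.float64(9.0), np.float64(23.4)), (23.8, np.float64(9.0), np.float64(23.8)), (24.2, np.float64(9.5), np.float64(24.2)), (24.6, np.float64(9.0), np.float64(24.6)), (25.0, np.float64(9.6), np.float64(25.0)), (25.4, np.float64(8.3), np.float64(25.4)), (25.8, np.float64(8.5), np.float64(25.8)), (26.2, np.float64(10.2), np.float64(26.2)), (26.6, np.float64(9.5), np.float64(26.6)), (27.0, np.float64(10.2), np.float64(27.0)), (27.4, np.float64(9.5), np.float64(27.4)), (27.8, np.float64(9.4), np.float64(27.8)), (28.2, np.float64(9.6), np.float64(28.2)), (28.6, np.float64(9.5), np
[... 706 characters left out ...]
 (35.4, np.float64(9.6), np.float64(35.4)), (35.8, np.float64(9.3), np.float64(35.8)), (36.2, np.float64(8.3), np.float64(36.4)), (36.6, np.float64(8.2), np.float64(36.7)), (37.0, np.float64(8.8), np.float64(37.0)), (37.4, np.float64(9.3), np.float64(37.3)), (37.8, np.float64(9.9), np.float64(37.8)), (38.2, np.float64(8.5), np.float64(38.2)), (38.6, np.float64(9.0), np.float64(38.6)), (39.0, np.float64(9.1), np.float64(39.0)), (39.4, np.float64(11.9), np.float64(39.2)), (39.8, np.float64(14.9), np.float64(39.5)), (40.2, np.float64(15.3), np.float64(39.6))]
15.17646623807386 0.2452000000000006 [0.55628622 0.04960655 0.24462165] 0.02551928023319101 [  2.99193355   4.00873672 -15.17646624] 20.8
```

The buffer was met at about 39 mm of draw. I'll ease down until the sear takes the load.

```bash
python3 - <<'E'
from h import *
X,Y=.5563,.0496; f0=np.load("f0.npy")
def pull(): return -np.mean([arm.read_force()[2] for _ in range(5)])+f0[2]
z=.2452
for i in range(14):
    z-=.0004; arm.move_l([X,Y,z],feed=.02); F=pull(); print(round((z-.205)*1e3,1),round(F,1),end="; ")
    if F<0.3: break
print(arm.read_tool_pos(),arm.read_force()-f0,arm.read_time_s(),arm.read_width())
E
```

```text
39.8 14.2; 39.4 13.8; 39.0 11.5; 38.6 9.5; 38.2 9.1; 37.8 8.8; 37.4 8.9; 37.0 9.8; 36.6 7.1; 36.2 3.2; 35.8 -2.6; [0.55635016 0.04963093 0.24145655] [-2.79210209  2.26101212  2.58357417] 23.55 0.02519649434166969
```

```bash
python3 - <<'E'
from h import *
X,Y=.5563,.0496
arm.command_gripper(.08)
arm.move_l([X,Y,.33],feed=.15)
im=get_image("scene"); save(im,"cocked")
P=[.648,.0493]
arm.move_l(P+[.33],feed=.15); arm.command_gripper(0.0)
arm.move_l(P+[.135],feed=.12)
im=get_image("scene"); save(im,"pad")
a=cv2.imread("pics/cocked.png")[190:350,240:420]; b=cv2.imread("pics/pad.png")[190:350,240:420]
cv2.imwrite("pics/two.png",cv2.resize(np.hstack([a,b]),None,fx=2.2,fy=2.2))
arm.pause(.2); f=arm.read_force(); np.save("f1.npy",f); print(f,arm.read_tool_pos(),arm.read_time_s())
E
```

```text
[ 0.10128993 -0.2549585   0.35071357] [0.64816415 0.04925184 0.13532943] 29.2417
```

View pics/two.png

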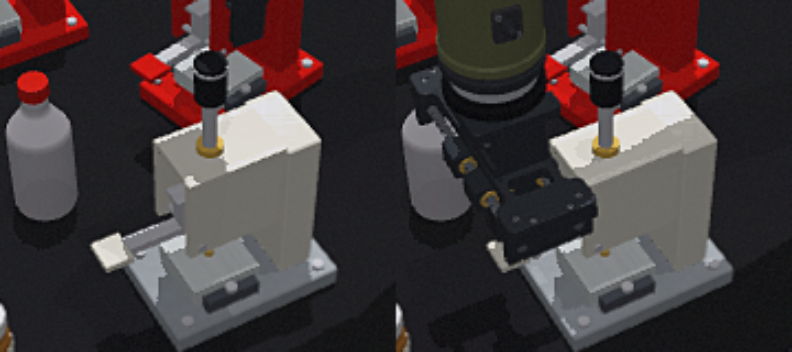

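The left half shows the striker cocked with the hand away, and the knob stands high at (210,78). The right half shows the closed fingers over the pad. Next I'll press gently and check the rod pixel at scene (335,247) for firing.

```bash
python3 - <<'E'
from h import *
P=[.648,.0493]; f1=np.load("f1.npy")
def push(): return np.mean([arm.read_force()[2] for _ in range(5)])-f1[2]
g=lambda: int(get_image("scene")["color"][244:250,333:338].mean())
print("rod",g())
arm.move_l(P+[.116],feed=.05); z=.116
while z>.0995:
    z-=.0008; arm.move_l(P+[z],feed=.015); F=push(); b=g(); print(round(z*1e3,1),round(F,1),b,end="; ")
    if F>12 or b<60: break
arm.pause(.2)
print(arm.read_time_s(),arm.read_force()-f1)
E
```

```text
rod 95
115.2 -1.1 95; 114.4 0.3 95; 113.6 -0.5 95; 112.8 3.7 95; 112.0 5.4 95; 111.2 5.0 95; 110.4 4.2 95; 109.6 5.1 95; 108.8 4.3 95; 108.0 1.7 95; 107.2 1.0 95; 106.4 1.6 95; 105.6 1.0 40; 33.925 [-0.26068711  1.27523017  0.18215213]
```

```bash
python3 - <<'E'
from h import *
P=[.648,.0493]
arm.move_l(P+[.35],feed=.15); arm.pause(.3)
im=get_image("scene"); save(im,"fin"); t=get_image("top"); save(t,"fint")
a=cv2.imread("pics/scene0.png")[190:350,240:420]; b=cv2.imread("pics/fin.png")[190:350,240:420]
cv2.imwrite("pics/two2.png",cv2.resize(np.hstack([a,b]),None,fx=2.2,fy=2.2))
d=cv2.absdiff(cv2.imread("pics/scene0.png"),cv2.imread("pics/fin.png")).max(2)
for n,(u,v) in dict(bottle=(259,257),jar=(232,342),box=(320,400)).items(): print(n,(d[v-35:v+35,u-30:u+30]>40).sum())
print(arm.read_time_s())
E
```

```text
bottle 0
jar 0
box 1165
36.1083
```

View pics/two2.png

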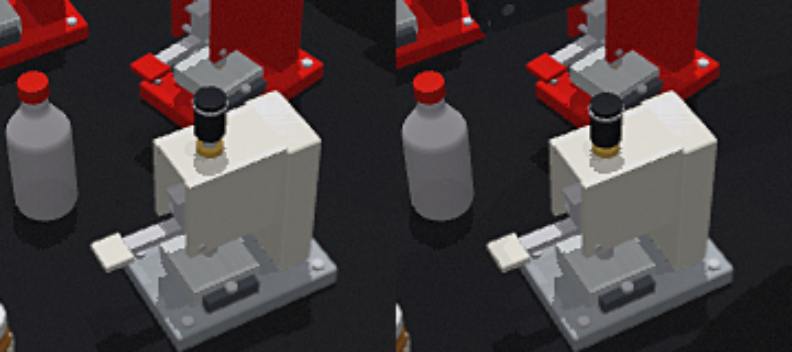

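The knob top now sits about 5–6 zoomed px lower than at the start (y 100 against 94), which fits 6 mm, so the pin is flush. The box difference is probably the arm's shadow, so I'll check the box by its blue colour.

```bash
python3 - <<'E'
import cv2,numpy as np
from cell import arm
for n in("scene0","fin"):
    h=cv2.cvtColor(cv2.imread(f"pics/{n}.png")[365:435,285:355],cv2.COLOR_BGR2HSV)
    m=(abs(h[...,0].astype(int)-108)<12)&(h[...,1]>120)&(h[...,2]>20); y,x=np.nonzero(m); print(n,m.sum(),x.mean(),y.mean(),x.min(),x.max(),y.min(),y.max())
E
```

```text
scene0 1456 33.489010989010985 35.45123626373626 7 61 11 63
fin 1461 33.55578370978782 35.57221081451061 7 61 11 63
```

The box has not moved; the difference was shadow. Handing in.

```bash
python3 -c "
from cell import arm
print(arm.close_job())"
```

```text
the job is handed in; nothing more can be done
None
```

The striker was cocked against the buffer at about 39 mm of draw (15 N pull), released to the sear and fired by the trip pad; the knob's drop in the image fits a flush pin, the bystanders have not moved, and the job was handed in at about 36 s.

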